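# Set and clamp the adjustable leg of a tray stand

### The job

Set the adjustable leg of the bakery tray stand: press the loose end cap on top of the leg fully home, then grip the leg and raise it until the lower edge of the dark ring scored round it is level with the rim of its sleeve. Holding it there, with the same hand turn about the leg so that a finger sweeps the upright cam lever anticlockwise (seen from above) to its closed stop; the lever must not be swung before the leg is at its mark. Finish while still holding the leg at the mark with the lever closed, never letting it sink or letting go, and leave the jar and the scraper where they are.

Things in the scene. Friction and masses are not known exactly. Their poses are not given: they have to be found in the camera images.
- stand: fixed steel tray stand: flat T-shaped foot up to 10 mm thick, an upright round sleeve (38 mm diameter, rim 120 mm above the bench) near the robot and two fixed posts (24 mm diameter, 212 mm high) 215 mm along its +x and 120 mm to either side. Origin on the bench on the sleeve's axis; z up, +x towards the far posts
- sleeve_rim (a point): centre of the sleeve's upper rim, on the leg's axis, 120 mm above the bench
- leg: adjustable leg: upright round steel tube, 26 mm diameter, that slides up and down in the sleeve and turns freely about its own axis. It weighs 0.35 to 0.6 kg and sinks by itself unless held. Origin on its axis at the tube's top end (where the cap seats), z up. At its lowest, as at the start, the tube's top end is 54 mm above the sleeve rim; it can rise 55 mm
- leg_mark (a point): length mark: point on the leg's axis at the lower edge of a 4 mm high dark ring scored round the leg, 86 mm below the tube's top end. At the start it is hidden 32 mm below the sleeve rim, so the leg must rise 32 mm to bring it level with the rim
- cap (a joint): how far the end cap is pressed in, m: 0 to 0.003 at the start (proud, its narrower neck showing below it), 0.008 fully home. It is tight and takes about 7 N to push; it stays where it is left; the leg stands on its lower stop meanwhile
- cap_top (a point): centre of the top face of the end cap (grey plastic disc, 26 mm diameter, 6 mm thick, the same diameter as the leg) on top of the leg. When home this face is 6 mm above the tube's top end, 60 mm above the sleeve rim with the leg at its lowest
- lever (a joint): angle of the cam lever about the leg's axis, rad: 0 to 0.15 at the start (open), growing anticlockwise seen from above, 0.80 at its closed stop. At value v its paddle lies at 1.2 + v from the stand's +x axis (anticlockwise). It is stiff (about 0.12 N m, no spring) and stays where it is left
- lever_tip (a point): middle of the top edge of the cam lever's paddle, 35 mm from the leg's axis and 66 mm above the sleeve rim. The paddle is an upright black plate 8 mm thick, reaching from 21 to 49 mm from the leg's axis and from the rim up to this height; its ring of 54 mm diameter turns round the sleeve just below the rim. A lug on the sleeve below the rim is the closed stop
- jar: bystander: closed glass jar, 70 mm diameter, 100 mm high, origin at its underside's centre
- scraper: bystander: bench scraper lying flat, 107 by 130 mm, 20 mm high at its wooden grip, origin on the bench near its middle

How it is judged:
By the outcome, as a careful person would: the job done as asked, in the order asked, and still so for the second after the job is handed in, while the arm keeps its last pose, push and grip.
It also fails if it takes over 51 s, if anything falls off the work surface, if the arm or the gripper's body presses on something with over 40 N, if the wrist force passes 120 N, or if a joint passes its speed limit or range.

### The arm

A 6-joint arm with a two-finger parallel gripper is mounted at the origin on the work surface. World frame = base frame: x ahead of the robot, y to its left, z up, the work surface at z = 0. Lengths are in mm, angles in rad, forces in N, time in s.
With the tool pointing down it reaches from about 400 to 925 mm from the base axis. Payload 12.5 kg.
Tool frame: the origin (TCP) lies at the centre of the arm's flange, where the gripper is bolted on; the fingertips stand 190 mm ahead of it and the grasp point (between the pads) lies env.grip_point_offset ahead of it (env.grip_point_offset is the distance from the TCP to the grasp point, in mm); z points along the fingers, x is the direction in which the jaws open and shut, and the axes are right-handed (so a half turn about z gives the same grasp; the last joint's range is limited). The gripper opens to 95 mm and grips with 3 to 60 N. Pads are 20 mm wide; open, the fingers measure 119 mm over their backs; the gripper's body (75 mm by 180 mm) begins 59 mm behind the grasp point.
Start: joints at [-1.212, 0.491, 1.559, -0, 1.092, -0.106], TCP at [280.171, -558.685, 404.761] pointing down, gripper open.
Joint ranges: [-3.1, 3.1], [-0.84, 2.19], [0.05, 2.79], [-1.13, 4.28], [0.06, 2.93], [-2.69, 2.69]. Speed limits (rad/s): [2.22, 2.22, 2.79, 3.14, 3.14, 3.14].

### API

Orientations are given as [roll, pitch, yaw] about the fixed x, y, z axes, in that order (R = Rz(yaw) Ry(pitch) Rx(roll)).
In Python, from cell import state, read_camera, camera_model, job_done, env gives the robot as it stands.
- The arm moves only by the tool arm_command, never from a script. Its argument "steps" is a list of rows, each a list of 6 numbers: the shift along the tool's x, y, z in cm, then the turn, a rotation vector about the tool's x, y, z in degrees. In form: [[dx, dy, dz, rx, ry, rz], ...]. A call has 1 to 12 rows; each row is the pose to reach, as a shift and turn from the pose commanded when the call began, along the tool's axes at that moment; what a row does not reach only later rows make up. A row lasts 1/12 s, in which the tool goes at most 41.7 mm and 7.16 degrees, less where a joint would pass 70% of its speed; a pose out of reach is approached as far as the arm can. A call with a gripper value outside its range is refused whole. "jaw" is the finger opening in cm, from 0 to 9.51, set as the call begins (left out, the last holds). The fingers move at their own pace and stop on an object; the grip force is fixed at half the most. Time passes only in rows, so rows that repeat a pose let the fingers close. It gives the time, the measured TCP pose, the force and the opening at its end, in the units of the state.
- state(): the state, without advancing time (a new reading comes with each control period).
- read_camera(name): name is "scene" or "top"; returns the picture (420x560x3 uint8, red, green, blue); there is no depth.
- camera_model(name): a dict with "K" (3x3 intrinsics, pixels), "xyz" and "rotation" of the camera in the world. Camera axes: x right, y up, looking along -z (the intrinsics and any distortion apply to the point x, -y, -z); pixel columns grow to the right and rows downward; lengths in mm; the calibration is good to about 2 mm. A picture is of the moment at which its call begins. camera_model takes no time and is no camera call.
- job_done(): hands the job in, once; it reports no verdict.
The state is a dict: "t": time; "joints": joint angles; "qvel": joint speeds; "tau": joint torques, N m; "eef_pos": TCP position; "tcp_rot": TCP orientation; "ft_force": force on the tool from outside, world axes, zero at the start; "moment": the same for the moment, N m; "opening": opening from 0.0 (shut) to 1.0 (fully open).
Only numpy, scipy, OpenCV 4.12 (cv2) and the standard library are available. Lean on these libraries where they do the work, as an engineer would, in place of code of your own. Each camera call takes 0.05 s, during which the arm holds its last target. There are 200 camera calls.

## Working session

There is one attempt and no reset: what is moved stays moved. The work goes in short steps, Python scripts to look and compute and a tool call to move; the robot and the scene stay as the last step left them, time stands still between calls to the robot, and variables do not carry over. Pictures are saved under pics/ and viewed, about 8 in all and at most 12, crops included, and the job is handed in when it is done.

Besides the shell and the picture viewer there is one more tool, called after "Emit:" by a JSON object that holds its "op" and its "data", one argument or row to a line. arm_command: Moves the arm, as the interface text tells. Its arguments: {"type":"object","properties":{"steps":{"type":"array"},"jaw":{"type":"number"}},"required":["steps"]}

```bash
mkdir -p pics; ls
python3 - <<'E'
from cell import *
import cv2
print(env.grip_point_offset,state())
for n in("scene","top"):
    cv2.imwrite(f"pics/{n}0.png",read_camera(n)[:,:,::-1]); print(camera_model(n))
E
```

```text
pics
171.3 {'t': 0.0, 'joints': array([-1.21160070e+00,  4.91547764e-01,  1.55944791e+00, -8.32512138e-06,
        1.09172930e+00, -1.05598257e-01]), 'qvel': array([-4.29828144e-04, -1.48842376e-03, -3.40061618e-04, -1.57046089e-04,
       -1.48650010e-05,  1.93874315e-03]), 'tau': array([-7.49904825e-05, -6.12643576e+01, -2.58180696e+01,  6.92777149e-02,
        4.81838908e-02, -9.21571291e-05]), 'eef_pos': array([ 280.15661983, -558.6506084 ,  404.16949432]), 'tcp_rot': array([-3.14148065e+00,  1.12679400e-03, -1.10599854e+00]), 'ft_force': array([-0.11911863, -0.57428181, -0.57812895]), 'moment': array([ 0.01413141,  0.01866457, -0.00640174]), 'opening': 0.9949342563040758}
{'K': array([[491.70314504,   0.        , 273.42403371],
       [  0.        , 491.70314504, 213.83820322],
       [  0.        ,   0.        ,   1.        ]]), 'xyz': array([1229.35922186, -291.62640513,  646.62079439]), 'rotation': array([0.99970792, 0.00904818, 1.1826927 ])}
{'K': array([[509.18834542,   0.        , 276.71229931],
       [  0.        , 509.18834542, 204.28134318],
       [  0.        ,   0.        ,   1.        ]]), 'xyz': array([ 406.51370943,  -20.87452564, 1146.31600069]), 'rotation': array([ 0.08325086,  0.0157398 , -1.54346721])}
```

View pics/scene0.png

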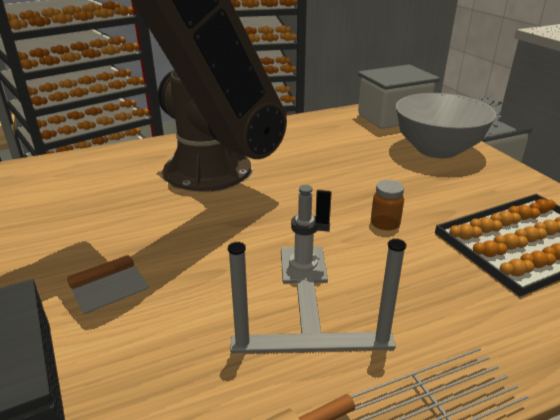

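View pics/top0.png

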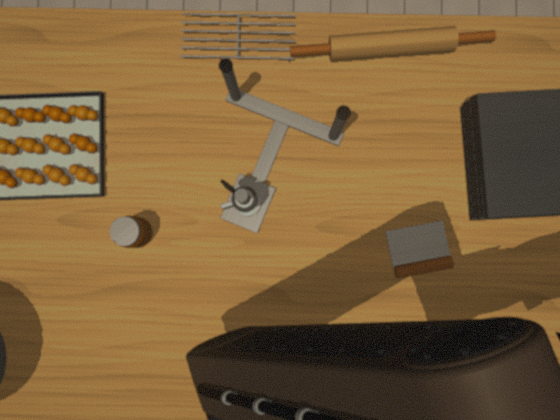

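The scene view shows the cap near (306,188), the rim near (304,222) and the lever at (323,207). In the top view the cap is near (243,196), the post tops at (226,65) and (343,112), and the lever at (228,186). I'll take a closer crop next.

```bash
cat > h.py <<'E'
import numpy as np, cv2
from scipy.spatial.transform import Rotation as R
from cell import *
def ray(n,u,v):
    m=camera_model(n);K=m["K"];d=np.array([(u-K[0,2])/K[0,0],-(v-K[1,2])/K[1,1],-1])
    return m["xyz"],R.from_euler("xyz",m["rotation"]).apply(d)
def plane(n,u,v,z):
    o,d=ray(n,u,v);return o+d*(z-o[2])/d[2]
def proj(n,p):
    m=camera_model(n);c=R.from_euler("xyz",m["rotation"]).inv().apply(np.array(p)-m["xyz"])
    return m["K"][0,0]*c[0]/-c[2]+m["K"][0,2], m["K"][1,1]*-c[1]/-c[2]+m["K"][1,2]
def tri(a,b):
    (o,d),(p,e)=ray(*a),ray(*b);s=np.linalg.lstsq(np.c_[d,-e],p-o,rcond=None)[0]
    return (o+d*s[0]+p+e*s[1])/2,np.linalg.norm(o+d*s[0]-p-e*s[1])
E
python3 - <<'E'
from h import *
s=cv2.imread("pics/scene0.png")[180:280,270:340];t=cv2.imread("pics/top0.png")[160:240,205:285]
cv2.imwrite("pics/c.png",np.hstack([cv2.resize(s,(420,600),interpolation=2),cv2.resize(t,(380,380),interpolation=2) if 0 else cv2.copyMakeBorder(cv2.resize(t,(380,380),interpolation=2),0,220,0,0,0)]))
a=plane("top",226,65,212);b=plane("top",343,112,212);print(a,b)
x=np.array([(b-a)[1],-(b-a)[0]]);print("yaw",np.arctan2(x[1],x[0]),np.linalg.norm(a-b))
print(tri(("top",243.5,196),("scene",306,188)),plane("top",243.5,196,184))
E
```

```text
[745.2833748   98.86937703 212.        ] [ 659.99447549 -122.98035619  212.        ]
yaw 2.774567732752815 237.6794069290258
(array([501.9792154 ,  63.55780858, 184.70768573]), np.float64(7.748484421785393)) [500.52986975  60.02516568 184.        ]
```

View pics/c.png

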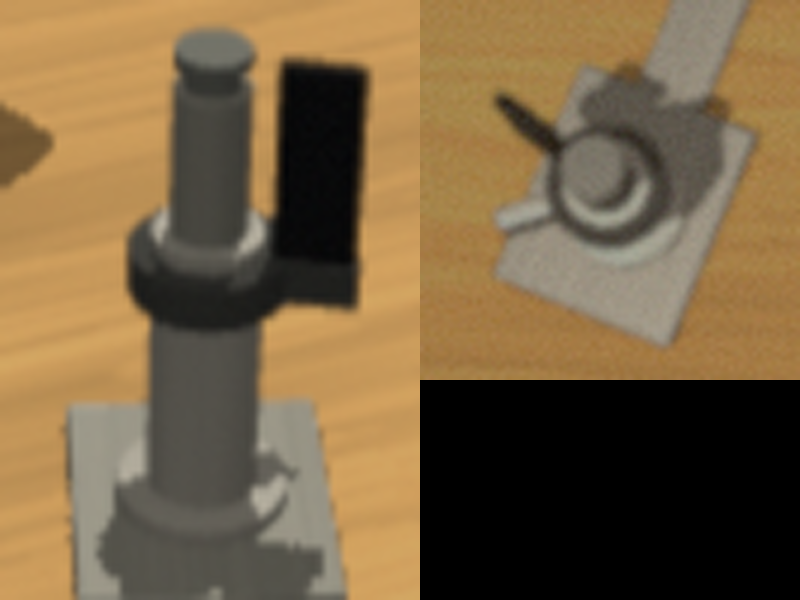

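Run:
```python
from h import *
t=lambda u,v:((u-420)/4.75+205-.4,v/4.75+160-.4)
c=t(592,170);l=t(500,97)
print(tri(("top",*c),("scene",305.7,187.8)),plane("top",*c,184))
P=plane("top",*l,186);C=plane("top",*c,184);print(P,np.degrees(np.arctan2(*(P-C)[1::-1])),np.linalg.norm((P-C)[:2]))
# scene: rim centre approx and ring
for p in ([501,63,184],[501,63,120]): print(proj("scene",p),proj("top",p))
# local bearing: sleeve base/posts base check
print(plane("scene",237,248,212),plane("scene",397,245,212))
```

```text
(array([501.88792082,  66.08150946, 184.86068465]), np.float64(2.1023159244600156)) [501.56399196  65.18188653 184.        ]
[529.80074206 102.88212121 186.        ] 53.167495771104164 47.10224783632581
(np.float64(303.45787311856316), np.float64(188.3610648601948)) (np.float64(241.94617024337515), np.float64(195.71392035578205))
(np.float64(302.6758697688149), np.float64(216.7232978702386)) (np.float64(244.59159816777452), np.float64(198.86896754996204))
[ 667.06315359 -124.12319514  212.        ] [752.56356425  97.02457468 212.        ]
```

```bash
cat >> h.py <<'E'
def go(xyz,yawdeg):
    s=state();M=R.from_euler("xyz",s["tcp_rot"]);T=R.from_euler("xyz",[np.pi,0,np.radians(yawdeg)])
    print("t",s["t"],"cm",np.round(M.inv().apply(np.array(xyz)-s["eef_pos"])/10,2),"deg",np.round((M.inv()*T).as_rotvec(degrees=True),2),"pos",s["eef_pos"].round(1),"F",s["ft_force"].round(1),"op",round(s["opening"]*95.1,1))
E
python3 -c "
from h import *
go([501.8,65.5,440],-10)"
```

```text
t 0.1 cm [-45.86 -47.79  -3.53] deg [-3.000e-02  5.000e-02 -5.337e+01] pos [ 280.2 -558.7  404.2] F [-0.7  0.7  0.7] op 95.3
```

Emit:
{"op": "arm_command", "data": {
  "steps": [
    [-23,-24,-3.5,0,0,-27],
    [-23,-24,-3.5,0,0,-27],
    [-23,-24,-3.5,0,0,-27],
    [-23,-24,-3.5,0,0,-27],
    [-23,-24,-3.5,0,0,-27],
    [-23,-24,-3.5,0,0,-27],
    [-23,-24,-3.5,0,0,-27],
    [-23,-24,-3.5,0,0,-27],
    [-23,-24,-3.5,0,0,-27],
    [-23,-24,-3.5,0,0,-27],
    [-23,-24,-3.5,0,0,-27]
  ],
  "jaw": 0
}}

```text
t: 1.02
eef_pos: [391.7, -245.6, 439.7]
tcp_rot: [3.141, -0.0, -0.634]
ft_force: [-0.4, -0.3, -0.1]
opening: 0.287
```

```bash
python3 -c "
from h import *
go([501.8,65.5,440],-10)"
```

```text
t 1.0167 cm [ -9.55 -31.59  -0.04] deg [ 2.000e-02 -1.000e-02 -2.631e+01] pos [ 391.7 -245.6  439.7] F [-0.4 -0.3 -0.1] op 27.3
```

Emit:
{"op": "arm_command", "data": {
  "steps": [
    [-9.55,-31.6,0,0,0,-26.3],
    [-9.55,-31.6,0,0,0,-26.3],
    [-9.55,-31.6,0,0,0,-26.3],
    [-9.55,-31.6,0,0,0,-26.3],
    [-9.55,-31.6,0,0,0,-26.3],
    [-9.55,-31.6,0,0,0,-26.3],
    [-9.55,-31.6,0,0,0,-26.3],
    [-9.55,-31.6,0,0,0,-26.3],
    [-9.55,-31.6,0,0,0,-26.3],
    [-9.55,-31.6,0,0,0,-26.3],
    [-9.55,-31.6,0,0,0,-26.3]
  ],
  "jaw": 0
}}

```text
t: 1.93
eef_pos: [502.4, 64.4, 439.2]
tcp_rot: [3.141, 0.001, -0.177]
ft_force: [0.8, -0.6, -0.2]
opening: 0.003
```

Emit:
{"op": "arm_command", "data": {
  "steps": [
    [0,0,1,0,0,0],
    [0,0,2,0,0,0],
    [0,0,3,0,0,0],
    [0,0,4,0,0,0],
    [0,0,4.5,0,0,0],
    [0,0,5,0,0,0],
    [0,0,5,0,0,0]
  ]
}}

```text
t: 2.52
eef_pos: [502.1, 65.4, 388.6]
tcp_rot: [3.141, 0.001, -0.176]
ft_force: [0.4, 0.3, -0.5]
opening: 0.007
```

Run:
```python
from h import *
go([501.8,65.5,375],-10)
a=read_camera("scene")[100:260,240:380,::-1]; b=read_camera("top")[150:240,200:300,::-1]
b=cv2.resize(b,(380,342),interpolation=2)
cv2.imwrite("pics/d.png",np.hstack([cv2.resize(a,(420,480),interpolation=2),cv2.copyMakeBorder(b,0,138,0,0,0)]))
```

```text
t 2.5167 cm [-0.03 -0.    1.36] deg [ 0.02  0.08 -0.08] pos [502.1  65.4 388.6] F [ 0.4  0.3 -0.5] op 0.7
```

View pics/d.png

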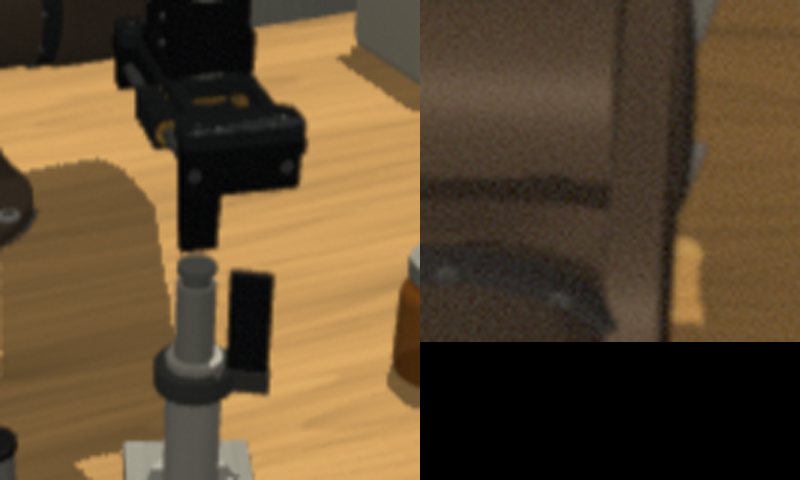

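The closed fingers are centred over the cap (fingertip at crop column 198, cap at 197), and the lever is clear to the right. Next I press the cap.

Emit:
{"op": "arm_command", "data": {
  "steps": [
    [0,0,0.5,0,0,0],
    [0,0,0.9,0,0,0],
    [0,0,1.1,0,0,0],
    [0,0,1.25,0,0,0],
    [0,0,1.4,0,0,0],
    [0,0,1.5,0,0,0],
    [0,0,1.6,0,0,0],
    [0,0,1.6,0,0,0]
  ]
}}

```text
t: 3.28
eef_pos: [502.0, 65.6, 374.0]
tcp_rot: [3.142, -0.0, -0.176]
ft_force: [-1.5, 0.6, 3.7]
opening: 0.002
```

Emit:
{"op": "arm_command", "data": {
  "steps": [
    [0,0,0.05,0,0,0],
    [0,0,0.1,0,0,0],
    [0,0,0.15,0,0,0],
    [0,0,0.15,0,0,0]
  ]
}}

```text
t: 3.62
eef_pos: [502.0, 65.6, 372.6]
tcp_rot: [3.142, -0.0, -0.176]
ft_force: [-2.5, -0.0, 5.0]
opening: 0.009
```

Emit:
{"op": "arm_command", "data": {
  "steps": [
    [0,0,0.1,0,0,0],
    [0,0,0.15,0,0,0],
    [0,0,0.2,0,0,0],
    [0,0,0.2,0,0,0]
  ]
}}

```text
t: 3.95
eef_pos: [502.0, 65.6, 370.6]
tcp_rot: [3.142, -0.0, -0.176]
ft_force: [-1.7, 0.4, 5.0]
opening: 0.003
```

Emit:
{"op": "arm_command", "data": {
  "steps": [
    [0,0,0.05,0,0,0],
    [0,0,0.1,0,0,0],
    [0,0,0.1,0,0,0]
  ]
}}

```text
t: 4.2
eef_pos: [501.9, 65.6, 370.3]
tcp_rot: [3.142, -0.001, -0.176]
ft_force: [-4.6, -0.8, 14.4]
opening: 0.008
```

Emit:
{"op": "arm_command", "data": {
  "steps": [
    [0,0,0.05,0,0,0],
    [0,0,0.1,0,0,0],
    [0,0,0.1,0,0,0]
  ]
}}

```text
t: 4.45
eef_pos: [501.8, 65.6, 370.1]
tcp_rot: [-3.141, -0.001, -0.176]
ft_force: [-8.3, -0.3, 25.6]
opening: 0.002
```

Emit:
{"op": "arm_command", "data": {
  "steps": [
    [0,0,-1,0,0,0],
    [0,0,-2.5,0,0,0],
    [0,0,-2.5,0,0,0],
    [0,0,-2.5,0,0,0],
    [0,0,-2.5,0,0,0],
    [0,0,-2.5,0,0,0],
    [0,0,-2.5,0,0,0],
    [0,0,-2.5,0,0,0],
    [0,0,-2.5,0,0,0],
    [0,0,-2.5,0,0,0],
    [0,0,-2.5,0,0,0],
    [0,0,-2.5,0,0,0]
  ],
  "jaw": 9.5
}}

```text
t: 5.45
eef_pos: [502.1, 65.6, 393.2]
tcp_rot: [3.142, 0.0, -0.176]
ft_force: [-0.5, 0.3, -0.3]
opening: 0.787
```

Run:
```python
from h import *
go([501.8,65.5,314],-10)
a=read_camera("scene")[100:240,240:380,::-1]
cv2.imwrite("pics/e.png",cv2.resize(a,(560,560),interpolation=2))
```

```text
t 5.45 cm [-0.03  0.01  7.92] deg [ 0.    0.   -0.07] pos [502.1  65.6 393.2] F [-0.5  0.3 -0.3] op 74.8
```

View pics/e.png

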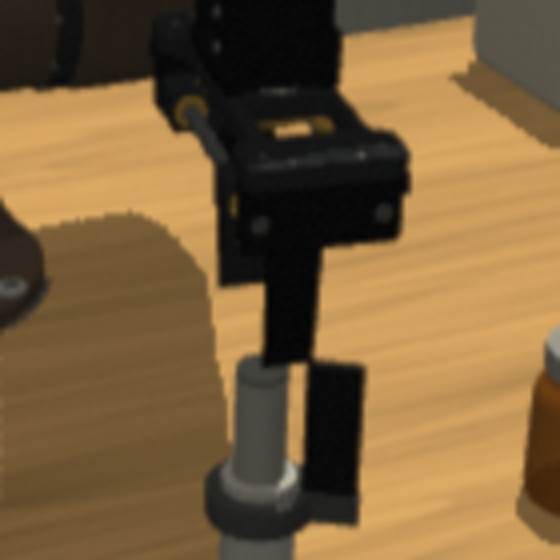

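The cap now sits home with no neck showing. The open fingers straddle the leg at crop column 263, with the paddle clear at 335. Next I descend.

Emit:
{"op": "arm_command", "data": {
  "steps": [
    [0,0,1,0,0,0],
    [0,0,2.5,0,0,0],
    [0,0,4,0,0,0],
    [0,0,5.5,0,0,0],
    [0,0,6.5,0,0,0],
    [0,0,7.3,0,0,0],
    [0,0,7.7,0,0,0],
    [0,0,7.9,0,0,0],
    [0,0,7.9,0,0,0]
  ]
}}

```text
t: 6.25
eef_pos: [502.2, 65.6, 314.1]
tcp_rot: [3.141, 0.0, -0.176]
ft_force: [-0.2, -0.3, 1.0]
opening: 0.996
```

Emit:
{"op": "arm_command", "data": {
  "steps": [
    [0,0,0,0,0,0],
    [0,0,0,0,0,0],
    [0,0,0,0,0,0],
    [0,0,0,0,0,0],
    [0,0,0,0,0,0],
    [0,0,0,0,0,0],
    [0,0,0,0,0,0],
    [0,0,0,0,0,0],
    [0,0,0,0,0,0],
    [0,0,0,0,0,0],
    [0,0,0,0,0,0],
    [0,0,0,0,0,0]
  ],
  "jaw": 0
}}

```text
t: 7.25
eef_pos: [502.5, 65.5, 314.2]
tcp_rot: [-3.142, -0.001, -0.176]
ft_force: [3.5, -1.6, -3.3]
opening: 0.268
```

Emit:
{"op": "arm_command", "data": {
  "steps": [
    [0,0,-0.2,0,0,0],
    [0,0,-0.6,0,0,0],
    [0,0,-1.0,0,0,0],
    [0,0,-1.4,0,0,0],
    [0,0,-1.8,0,0,0],
    [0,0,-2.2,0,0,0],
    [0,0,-2.6,0,0,0],
    [0,0,-2.9,0,0,0],
    [0,0,-3.1,0,0,0],
    [0,0,-3.2,0,0,0],
    [0,0,-3.2,0,0,0],
    [0,0,-3.2,0,0,0]
  ]
}}

```text
t: 8.25
eef_pos: [502.5, 65.5, 346.2]
tcp_rot: [-3.142, -0.001, -0.176]
ft_force: [5.4, -0.7, -3.6]
opening: 0.269
```

Run:
```python
from h import *
go([502.2,65.5,346.2],-10)
a=read_camera("scene")[140:240,260:350,::-1]
cv2.imwrite("pics/f.png",cv2.resize(a,(540,600),interpolation=2))
```

```text
t 8.25 cm [-0.03  0.    0.  ] deg [-0.   -0.08 -0.07] pos [502.5  65.5 346.2] F [ 5.4 -0.7 -3.6] op 25.5
```

View pics/f.png

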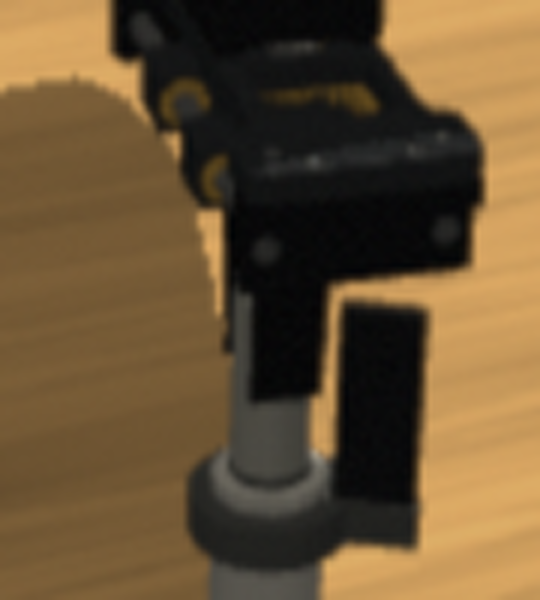

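Run:
```python
from h import *
a=read_camera("scene")
print(a[205:228,300:309].mean((1,2)).round().astype(int))
for z in (120,124,130,156): # front of leg surface toward camera
    o=camera_model("scene")["xyz"][:2]-[502,65.5];o/=np.linalg.norm(o)
    print(z,proj("scene",[502+13*o[0],65.5+13*o[1],z]))
print(proj("scene",[502+19*o[0],65.5+19*o[1],120]))
```

```text
[19 32 58 68 70 70 70 70 70 70 70 70 70 68 57 49 72 91 88 82 67 48 39]
120 (np.float64(303.94107640109416), np.float64(220.35842072355968))
124 (np.float64(303.9917208262473), np.float64(218.63415154555136))
130 (np.float64(304.06812051647023), np.float64(216.03300382469962))
156 (np.float64(304.4053159239675), np.float64(204.5526553686525))
(np.float64(303.89074830195204), np.float64(222.07192008457))
```

Run:
```python
from h import *
a=np.mean([read_camera("scene").astype(float).mean(2) for _ in range(4)],0)
print(a[210:226,299:311].round().astype(int))
go([502.2,65.5,346.2],-10)
```

```text
[[67 69 71 72 72 72 71 70 67 65 64 66]
 [67 69 71 72 72 72 71 70 67 65 64 66]
 [67 69 71 72 72 72 71 70 67 66 64 67]
 [67 69 71 72 71 73 71 70 66 66 63 66]
 [67 69 71 72 72 73 71 70 67 65 64 67]
 [68 69 71 72 72 72 71 70 66 65 64 66]
 [66 69 71 72 72 72 71 70 67 65 64 64]
 [64 69 71 72 72 72 71 69 66 65 63 60]
 [55 63 69 70 71 72 70 68 66 63 55 50]
 [56 50 55 56 60 64 63 59 55 51 44 50]
 [82 61 48 45 47 49 48 45 45 48 63 82]
 [95 87 81 72 68 62 60 62 72 82 89 96]
 [89 93 96 92 89 86 86 88 92 96 95 88]
 [82 87 88 88 88 87 88 89 89 89 87 79]
 [74 80 81 82 82 82 84 83 82 81 78 66]
 [54 60 64 65 68 70 74 70 67 63 57 48]]
t 8.55 cm [-0.03  0.   -0.01] deg [-0.01 -0.07 -0.08] pos [502.5  65.5 346.1] F [ 4.6 -0.5 -4.1] op 26.0
```

In the picture, the dark ring occupies rows 219.7–221.6 at its centre column. Its expected full height is 1.7 px, so the whole ring shows and its lower edge is at the rim. The measured rise is 32.0 mm. Next I turn about the leg.

Emit:
{"op": "arm_command", "data": {
  "steps": [
    [0,0,0,0,0,-4],
    [0,0,0,0,0,-8],
    [0,0,0,0,0,-12],
    [0,0,0,0,0,-16],
    [0,0,0,0,0,-20],
    [0,0,0,0,0,-24],
    [0,0,0,0,0,-27],
    [0,0,0,0,0,-30],
    [0,0,0,0,0,-33],
    [0,0,0,0,0,-36],
    [0,0,0,0,0,-39],
    [0,0,0,0,0,-42]
  ]
}}

```text
t: 9.55
eef_pos: [502.4, 65.4, 346.1]
tcp_rot: [3.141, -0.001, 0.56]
ft_force: [3.2, -1.4, -4.6]
opening: 0.268
```

Run:
```python
from h import *
go([502.2,65.5,346.2],57);print(state()["moment"].round(2))
a=read_camera("scene")[140:240,260:350,::-1]
cv2.imwrite("pics/g.png",cv2.resize(a,(540,600),interpolation=2))
```

```text
t 9.55 cm [-0.01 -0.01 -0.01] deg [  0.04  -0.03 -24.94] pos [502.4  65.4 346.1] F [ 3.2 -1.4 -4.6] op 25.4
[-0.11 -0.7  -0.19]
```

View pics/g.png

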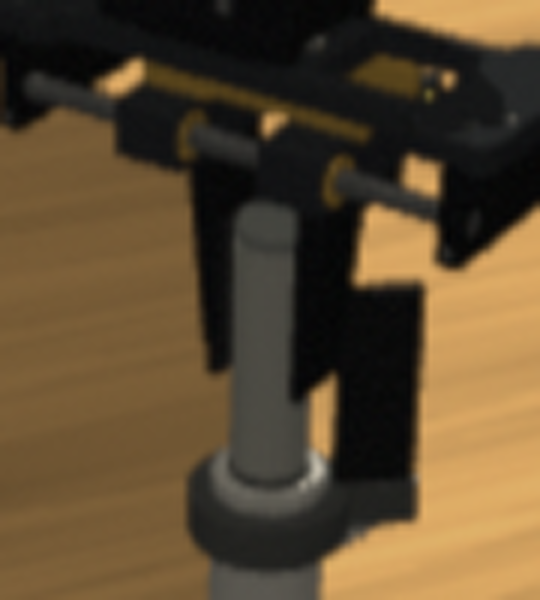

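The finger is pushing the paddle round (moment about -0.19 N m), and the ring stays at the rim at crop row 475. I continue towards the stop.

Emit:
{"op": "arm_command", "data": {
  "steps": [
    [0,0,0,0,0,-3],
    [0,0,0,0,0,-6],
    [0,0,0,0,0,-9],
    [0,0,0,0,0,-12],
    [0,0,0,0,0,-15],
    [0,0,0,0,0,-17],
    [0,0,0,0,0,-18.5],
    [0,0,0,0,0,-20],
    [0,0,0,0,0,-20]
  ]
}}

```text
t: 10.35
eef_pos: [502.3, 65.4, 346.1]
tcp_rot: [3.141, -0.0, 0.906]
ft_force: [5.1, -1.5, -5.0]
opening: 0.268
```

Run:
```python
from h import *
go([502.2,65.5,346.2],57);print(state()["moment"].round(2))
```

```text
t 10.35 cm [-0.   -0.02 -0.01] deg [ 0.03 -0.02 -5.11] pos [502.3  65.4 346.1] F [ 5.1 -1.5 -5. ] op 25.5
[-0.25 -0.98 -0.37]
```

Emit:
{"op": "arm_command", "data": {
  "steps": [
    [0,0,0,0,0,-1],
    [0,0,0,0,0,-2],
    [0,0,0,0,0,-2]
  ]
}}

```text
t: 10.6
eef_pos: [502.4, 65.3, 346.1]
tcp_rot: [3.141, -0.0, 0.94]
ft_force: [4.9, -3.0, -5.3]
opening: 0.269
```

Run:
```python
from h import *
go([502.2,65.5,346.2],57);print(state()["moment"].round(2))
```

```text
t 10.6 cm [ 0.   -0.03 -0.01] deg [ 0.06 -0.02 -3.13] pos [502.4  65.3 346.1] F [ 4.9 -3.  -5.3] op 25.6
[-0.64 -1.16 -0.45]
```

Emit:
{"op": "arm_command", "data": {
  "steps": [
    [0,0,0,0,0,-1],
    [0,0,0,0,0,-2],
    [0,0,0,0,0,-2]
  ]
}}

```text
t: 10.85
eef_pos: [502.5, 65.2, 346.2]
tcp_rot: [3.14, -0.001, 0.974]
ft_force: [4.9, -3.6, -5.7]
opening: 0.269
```

Run:
```python
from h import *
go([502.2,65.5,346.2],57);print(state()["moment"].round(2))
a=read_camera("scene")
cv2.imwrite("pics/i.png",cv2.resize(a[140:240,260:350,::-1],(540,600),interpolation=2))
```

```text
t 10.85 cm [ 0.01 -0.04 -0.  ] deg [ 0.07 -0.03 -1.17] pos [502.5  65.2 346.2] F [ 4.9 -3.6 -5.7] op 25.6
[-0.76 -1.33 -0.91]
```

View pics/i.png

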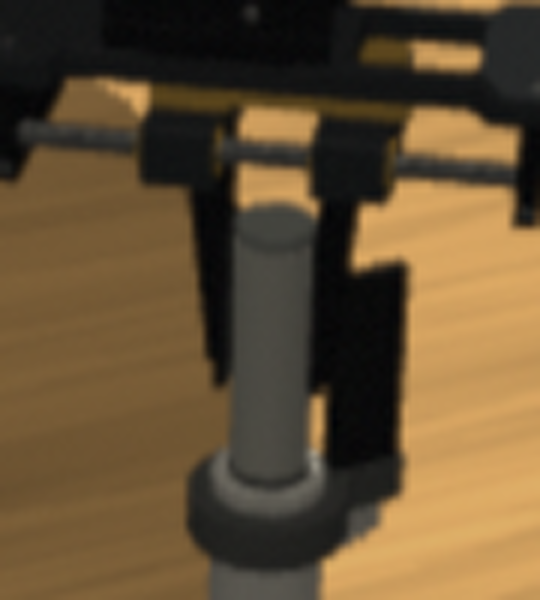

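The lever now lies just over the lug (crop 360,515) and the moment has jumped to -0.91 N m. I give one more nudge to confirm the stop.

Emit:
{"op": "arm_command", "data": {
  "steps": [
    [0,0,0,0,0,-1],
    [0,0,0,0,0,-1.5],
    [0,0,0,0,0,-1.5],
    [0,0,0,0,0,-1.5],
    [0,0,0,0,0,-1.5]
  ]
}}

```text
t: 11.32
eef_pos: [502.9, 65.0, 346.2]
tcp_rot: [3.139, -0.001, 1.0]
ft_force: [9.4, -7.9, -7.0]
opening: 0.27
```

Run:
```python
from h import *
go([502.2,65.5,346.2],57);print(state()["moment"].round(2))
for v in (.6,.7,.75,.8):
    t=1.2+v-.365;e=np.array([np.cos(t),np.sin(t)]);n=np.array([-e[1],e[0]])
    print(v,[np.round(proj("scene",[*(np.array([502.2,65.5])+49*e+k*n),186]),1) for k in(4,-4)])
a=np.mean([read_camera("scene").astype(float).mean(2) for _ in range(4)],0)
print(a[214:226,301:309].round().astype(int));print(a[180:190,316:334].round().astype(int))
```

```text
t 11.3167 cm [ 0.01 -0.09  0.  ] deg [ 0.16 -0.05  0.28] pos [502.9  65.  346.2] F [ 9.4 -7.9 -7. ] op 25.6
[-1.21 -1.81 -0.72]
0.6 [array([328.8, 183.1]), array([330.2, 185.1])]
0.7 [array([327.6, 182. ]), array([329.4, 183.9])]
0.75 [array([326.9, 181.4]), array([328.9, 183.3])]
0.8 [array([326.2, 180.9]), array([328.3, 182.7])]
[[71 72 72 72 72 71 69 67]
 [71 72 72 72 72 71 69 67]
 [71 72 72 72 72 70 69 67]
 [71 72 73 72 71 70 68 66]
 [69 71 71 72 71 69 67 64]
 [53 57 61 64 63 59 56 49]
 [52 46 48 49 48 46 46 48]
 [84 72 69 62 61 62 72 83]
 [96 93 90 87 87 88 93 98]
 [89 89 89 88 89 89 90 90]
 [82 82 83 83 85 84 83 82]
 [64 65 69 70 75 71 69 64]]
[[  9  15  61 135 150 150 151 152 154 155 156 158 159 161 161 162 161 161]
 [  9  20  72 145 153 154 155 157 159 161 160 161 162 162 161 161 160 159]
 [ 10  25  79 151 159 159 157 157 156 154 143 155 160 159 160 159 159 158]
 [ 10  32  90 152 157 152 125 119 106 103  92 117 151 158 159 160 160 160]
 [ 10  28  73 115 110 101  71  63  44  39  39  68 125 157 161 160 160 160]
 [  8  15  38  58  48  38  27  26  18  16  18  52 118 156 161 161 161 160]
 [ 10   8  15  20  15  13  12  13  11  11  15  53 123 156 158 157 156 155]
 [  8   8  12  10  11  10  11  10  10  10  15  52 120 150 152 152 152 152]
 [  9   8  10  10  10  11  10  10  10   9  14  51 117 150 154 156 158 159]
 [  9   8   9  10  10  10   9   9  10   9  14  54 125 156 160 160 161 161]]
```

Run:
```python
from h import *
go([502.2,65.5,346.2],57)
print(job_done()); go([502.2,65.5,346.2],57)
```

```text
t 11.5167 cm [ 0.01 -0.09  0.01] deg [ 0.17 -0.05  0.28] pos [502.9  65.  346.3] F [ 8.3 -7.4 -6.9] op 25.6
the job is handed in; nothing more can be done
None
the job is handed in; nothing more can be done
```

I handed the job in at 11.5 s, with the leg held at its mark and the lever swung closed. No verdict was reported.

- **Cap:** I pressed it with the closed fingers until the push rose from about 5 N to 25 N. The fingertips then stood about 180 mm above the bench, which is the home height. The next picture showed no neck below the cap.
- **Leg:** I gripped it just above the rim and raised it 32.0 mm by the arm's own reading. Before and after the turn, the dark ring measured about 1.8 px high against 1.7 px expected. The whole ring was showing, with its lower edge at the rim to within about 0.5 mm. The arm held its height within 0.2 mm, and the grip opening stayed at 25.5 to 26 mm, so I saw no slip.
- **Lever:** I turned the hand about 67° anticlockwise about the leg, only after the leg was at its mark. The moment rose from 0.2 to 0.9 N m at the stop. On a last nudge it eased to 0.7 N m while the side force grew to about 12 N and the tool moved about 0.7 mm sideways, so the lever was against its stop. The paddle's edge in the picture matches the lever angle for closed (0.80) to within about half a pixel. That is not fine enough on its own to rule out about 0.75.
- **Jar and scraper:** the arm never went near them, but I did not check them in a final picture.

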